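# Release the hold-down bolt of a paring jig

### The job

Release the hold-down of the paring jig: back the red wing nut off anticlockwise until it lifts clear of the two brass keeper tabs in front of it, but do not run it up against the stop at the end of the bolt. Then swing the bolt out of the slot in the blue strap until it lies right over on its rest, without straining it against the tabs, and leave everything else on the bench where it is.

Things in the scene. Friction and masses are not known exactly. Their poses are not given: they have to be found in the camera images.
- nut (a point): Red wing nut on the upright bolt; point on the bolt's axis, mid-height of the wings. z along the bolt, away from the eye; x along the wings, y across; fully down, x is the jig's x. One flat paddle 12 mm thick, 46 mm tip to tip at the top, 34 mm at the foot, reaching 18 mm below and 13 mm above this point: grip across the 12 mm. Right-hand thread, 8 mm a turn, takes 0.12 N m, stays where left.
- collar (a point): Centre of the underside of the steel collar (22 mm diameter, 9 mm tall, hollow below) under the wings, 28 mm below nut. It rises with the nut (1.27 mm per rad turned anticlockwise seen from above) but does not turn. At the start it rests on the strap or is slackened up to 0.6 rad.
- eye (a point): Centre of the bolt's eye, on its pivot pin (along the jig's y), 24 mm above the bench; turns with the bolt, z along the bolt. The bolt is 8 mm thick and reaches 113 mm from here. With the nut fully down nut is 87 mm from here.
- cap (a point): Top of the bolt: a 10.4 mm wide, 5 mm tall stop cap that keeps the nut on. The nut meets its stop 0.8 turn (6.4 mm) up from fully down; it can always pass the tabs before that.
- eyebolt (a joint): Swing of the bolt about the eye in rad: 0 upright in the slot, growing as its top swings to the jig's -x side; 1.25 lying over on its rest. The pivot is nearly free: let go while leaning 0.4 or more, the bolt falls on by its own weight.
- jig: Paring jig, bolted down: aluminium bed 220 x 130 x 14 mm with beech blank, fences and blue strap. Origin on the bench; the bed reaches 105 mm to -x, 115 mm to +x. z up. The bolt stands at x = -75 mm, y = 0 and swings out to -x. Within 60 mm of the bolt only nut and tabs rise above the strap; hinge posts at x = 102 mm are 89 mm tall.
- strap: Blue steel strap, fixed; origin and axes as the jig's; 42 to 50 mm wide, top 83 mm above the bench. Its -x end is a fork whose 12 mm slot, open to -x, holds the bolt.
- fork (a point): Middle of the fork's top, on the bolt's axis. Two brass keeper tabs (8 mm thick, stepped down to the front) stand 11.8 mm to -x and 5.5 to 13.5 mm either side of it, close before the collar. They bar the bolt's way until the collar's edge is about 1 mm above them. Their height (some mm) was set by hand and is not given: feel for it by drawing the bolt outward lightly (a few N); if blocked, ease back and turn on.
- chisel: Chisel with a beech handle, 245 mm long, lying on the bench; origin on the bench under it.
- tape: Yellow tape measure, 64 x 32 x 62 mm; origin under its centre.
- block: Dark wood block, 100 x 60 x 45 mm; origin under its centre.
- mallet: Wooden mallet, head 75 x 130 x 85 mm, handle to its -x side; origin under the head.
- glue: White glue bottle, 64 mm diameter, 170 mm tall, orange cap; origin under its centre.
- trysquare: Try square lying flat, stock 100 mm, blade 150 mm; origin under the stock.

How it is judged:
By the outcome, as a careful person would: the job done as asked, in the order asked, and still so for the second after the job is handed in, with the robot touching nothing.
It also fails if it takes over 64 s, if anything falls off the work surface, if the arm or the gripper's body presses on something with over 40 N, if the wrist force passes 120 N, or if a joint passes its speed limit or range.

### The arm

A 6-joint arm with a two-finger parallel gripper is mounted at the origin on the work surface. World frame = base frame: x ahead of the robot, y to its left, z up, the work surface at z = 0. Lengths are in mm, angles in rad, forces in N, time in s.
With the tool pointing down it reaches from about 275 to 750 mm from the base axis. Payload 10.2 kg.
Tool frame: the origin (TCP) lies midway between the tips of the shut fingers; the grasp point (between the pads) lies 19 mm behind it; z points along the fingers, y is the line along which they close (so a half turn about z gives the same grasp; the last joint's range is limited). The gripper opens to 85 mm and grips with 20 to 120 N. Pads are 22 mm wide; open, the fingers measure 114 mm over their backs; the gripper's body (76 mm by 85 mm) begins 54 mm behind the grasp point. The pads swing forward as they close: fully open they stand 13 mm farther back than shut.
Start: joints at [1.093, 0.313, 1.498, -0, 1.331, -0.223], TCP at [132.34, 508.052, 231.294] pointing down, gripper open.
Joint ranges: [-2.94, 2.94], [-0.97, 2.17], [0.19, 2.56], [-1.23, 4.37], [0.02, 3.11], [-2.88, 2.88]. Speed limits (rad/s): [2.39, 2.39, 3.01, 3.14, 3.14, 3.14].

### API

Orientations are given as a unit quaternion [w, x, y, z].
In Python, from rig import ctrl gives the robot as it stands.
- The arm moves only by the tool send_rows, never from a script. Its argument "targets" is a list of rows, each an object with "offset": the shift along the world's x, y, z in cm, a list of three; "spin": the turn about the world's z in rad. A call has 1 to 8 rows; each row is the pose to reach, as a shift and turn from the pose commanded when the call began; what a row does not reach only later rows make up. A row lasts 1/12 s, in which the tool goes at most 41.7 mm and 7.16 degrees, less where a joint would pass 70% of its speed; a pose out of reach is approached as far as the arm can. A call with a gripper value outside its range is refused whole. "grip" is the opening, from 0 (shut) to 1 (fully open), set as the call begins (left out, the last holds). The fingers move at their own pace and stop on an object; "squeeze" is the grip in N (left out, the last holds). Time passes only in rows, so rows that repeat a pose let the fingers close. It gives the time, the measured TCP pose, the force, the opening and the grip force at its end, in the units of the state.
- ctrl.sense(): the state, without advancing time (a new reading comes with each control period).
- ctrl.capture(name): name is "scene" or "top" or "wrist"; returns (picture, depth): 400x640x3 uint8, red, green, blue; 400x640 float32, mm along the optical axis (not along the pixel's ray), 0 where there is no reading.
- ctrl.calibration(name): a dict with "fx", "fy", "cx", "cy" (pixels), "view" (4x4, takes a point from world to camera coordinates); the wrist camera has in their place "mount" (4x4, takes a point from camera to tool coordinates, whose origin is the TCP and whose axes are the flange's). Camera axes: x right, y down, z forward; pixel columns grow to the right and rows downward; lengths in mm; the calibration is good to about 2 mm. A picture is of the moment at which its call begins: read the wrist's pose just before it. calibration takes no time and is no camera call.
- ctrl.finish_job(): hands the job in; it is judged then, once.
Trained networks look in the newest picture that a camera, given by its name, has taken for a name from the list of things; names that differ only in an ending like _2 or _b are one class to them, and where a whole thing is asked for, a point or a joint stands for the part that bears it (a point fixed in the world has none). Each returns a list of dicts, best first, with "conf" (0 to 1); they miss things now and then, are a little off and sometimes report something else, mostly with a low value. They report only what shows in the picture. A call takes as long as a camera call.
- ctrl.search_frame(camera, query): "box" ([left, top, right, bottom] in pixels, round what is visible of it).
- ctrl.place_of(camera, query): "uv" ([column, row] in pixels: a listed point, or the origin of a listed thing).
The state is a dict: "time_s": time; "joints": joint angles; "dq": joint speeds; "tau": joint torques, N m; "eef_pos": TCP position; "ee_rot": TCP orientation; "force": force on the tool from outside, world axes, zero at the start; "wrist_torque": the same for the moment, N m; "grip_width": opening from 0.0 (shut) to 1.0 (fully open); "grip_force": force on a finger pad.
Only numpy, scipy, OpenCV 4.12 (cv2) and the standard library are available. Lean on these libraries where they do the work, as an engineer would, in place of code of your own. Each camera call takes 0.05 s, during which the arm holds its last target. There are 200 camera calls.

## Working session

There is one attempt and no reset: what is moved stays moved. The work goes in short steps, Python scripts to look and compute and a tool call to move; the robot and the scene stay as the last step left them, time stands still between calls to the robot, and variables do not carry over. Pictures are saved under pics/ and viewed, at most 10 in all, crops included, and the job is handed in when it is done.

Besides the shell and the picture viewer there is one more tool, called after "Request:" by a JSON object that holds its "method" and its "body". send_rows: Moves the arm, as the interface text tells. Its arguments: {"type":"object","properties":{"targets":{"type":"array"},"grip":{"type":"number"},"squeeze":{"type":"number"}},"required":["targets"]}

```bash
mkdir -p pics
cat > h.py <<'E'
import numpy as np, cv2
from rig import ctrl
def world(cam,uv,depth=None,z=None,h=0):
    c=ctrl.calibration(cam); V=np.array(c["view"]); 
    r=np.array([(uv[0]-c["cx"])/c["fx"],(uv[1]-c["cy"])/c["fy"],1.0])
    R=V[:3,:3];t=V[:3,3]; o=-R.T@t; d=R.T@r
    if z is not None: return o+d*(z-o[2])/d[2]
    return o+d*depth
def save(n,p): cv2.imwrite("pics/"+n+".png",p[:,:,::-1])
E
python3 - <<'E'
from h import *
print({k:np.round(v,3) if not isinstance(v,str) else v for k,v in ctrl.sense().items()})
ims=[]
for cam in("scene","top"):
    p,d=ctrl.capture(cam); ims.append(p); np.save(cam+"_d.npy",d); np.save(cam+"_p.npy",p)
    for q in("nut","collar","eye","cap","fork","jig"):
        for r in ctrl.place_of(cam,q)[:2]:
            u,v=r["uv"]; print(cam,q,np.round(r["uv"],1),round(r["conf"],2),end=" ")
            ui,vi=int(round(u)),int(round(v))
            if 0<=ui<640 and 0<=vi<400:print(np.round(world(cam,r["uv"],d[vi,ui]),1),end='')
            print()
save("a",np.vstack(ims)[:, :])
cv2.imwrite("pics/a.png",cv2.resize(np.vstack(ims)[:,:,::-1],(480,600)))
E
```

```text
{'time_s': np.float64(0.0), 'joints': array([ 1.093,  0.313,  1.498,  0.   ,  1.331, -0.223]), 'dq': array([-0.001, -0.   , -0.   , -0.   ,  0.001, -0.001]), 'tau': array([ 0.0000e+00, -4.1227e+01, -2.5974e+01, -0.0000e+00,  4.0000e-03,
        0.0000e+00]), 'eef_pos': array([132.213, 507.822, 230.744]), 'ee_rot': array([-0.   ,  0.127,  0.992, -0.001]), 'force': array([ 0.164, -0.196,  0.02 ]), 'wrist_torque': array([ 0.013,  0.045, -0.027]), 'grip_force': np.float64(0.0), 'grip_width': np.float64(0.995)}
scene collar [322.6 170.5] 0.63 [486.7  34.7  96.6]
scene eye [324.4 181.6] 0.6 [479.6  40.4  33.6]
scene cap [323.2 159.5] 0.57 [470.2  28.5 128.9]
scene fork [325.2 169.8] 0.97 [478.8  40.3  94. ]
scene fork [248.3 154.7] 0.37 [ 469.5 -248.4   16.4]
scene jig [335.1 197.9] 0.81 [548.5 103.8  68.7]
top nut [314.7 251.1] 0.54 [466.2  34.9  98.7]
top collar [315.4 249.8] 0.5 [469.6  33.4 113.7]
top cap [314.  248.1] 0.61 [473.8  37.9 136.9]
top fork [312.6 247.8] 0.67 [475.   41.4 112.5]
top fork [290.9 238. ] 0.58 [502.1 104.3  80.8]
top jig [291.7 237.1] 0.81 [504.6 102.   83.7]
```

View pics/a.png

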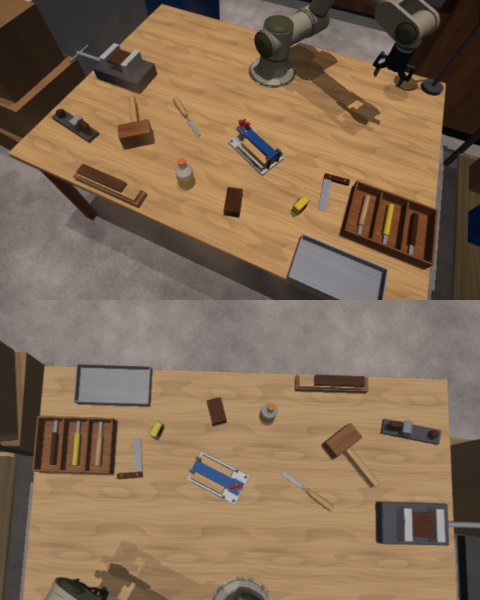

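The pictures show the jig at about (335,198) px in the scene view, with the red nut at its end nearest the robot. The top view puts the nut at about (314,250). I'll move above it for a wrist view.

Request:
{"method": "send_rows", "body": {"targets": [{"offset": [2.1, -2.9, 0], "spin": -0.12}, {"offset": [4.2, -5.8, 0], "spin": -0.24}, {"offset": [6.3, -8.7, 0], "spin": -0.36}, {"offset": [8.4, -11.6, 0], "spin": -0.48}, {"offset": [10.5, -14.5, 0], "spin": -0.6}, {"offset": [12.6, -17.4, 0], "spin": -0.72}, {"offset": [14.7, -20.3, 0], "spin": -0.84}, {"offset": [16.8, -23.2, 0], "spin": -0.96}], "grip": 1}}

```text
time_s: 1.37
eef_pos: [301.0, 274.6, 231.5]
ee_rot: [0.0, 0.573, 0.82, 0.0]
force: [1.4, 1.5, 0.7]
grip_width: 1.004
grip_force: 0.0
```

Request:
{"method": "send_rows", "body": {"targets": [{"offset": [2.1, -2.9, 0], "spin": -0.12}, {"offset": [4.2, -5.8, 0], "spin": -0.24}, {"offset": [6.3, -8.7, 0], "spin": -0.36}, {"offset": [8.4, -11.6, 0], "spin": -0.48}, {"offset": [10.5, -14.5, 0], "spin": -0.6}, {"offset": [12.6, -17.4, 0], "spin": -0.72}, {"offset": [14.7, -20.3, 0], "spin": -0.8}, {"offset": [16.8, -23.2, 0], "spin": -0.8}]}}

```text
time_s: 2.03
eef_pos: [469.1, 42.3, 231.4]
ee_rot: [0.0, 0.847, 0.532, 0.0]
force: [0.6, 1.5, -0.1]
grip_width: 0.996
grip_force: 0.0
```

```bash
cat >> h.py <<'E'
from scipy.spatial.transform import Rotation as Rn
def wristT():
    s=ctrl.sense(); w,x,y,z=s["ee_rot"]; T=np.eye(4); T[:3,:3]=Rn.from_quat([x,y,z,w]).as_matrix(); T[:3,3]=s["eef_pos"]
    return T
def wray(T,uv):
    c=ctrl.calibration("wrist"); M=T@np.array(c["mount"])
    r=np.array([(uv[0]-c["cx"])/c["fx"],(uv[1]-c["cy"])/c["fy"],1.0])
    return M[:3,3],M[:3,:3]@r
def wproj(T,P):
    c=ctrl.calibration("wrist"); M=np.linalg.inv(T@np.array(c["mount"])); p=M[:3,:3]@np.array(P)+M[:3,3]
    return np.array([c["fx"]*p[0]/p[2]+c["cx"],c["fy"]*p[1]/p[2]+c["cy"]])
E
python3 - <<'E'
from h import *
s=ctrl.sense();print(s["time_s"],np.round(s["eef_pos"],1),np.round(s["joints"],3))
T=wristT(); print(np.round(T,3)); np.save("T.npy",T)
p,d=ctrl.capture("wrist"); save("w1",p); np.save("w1d.npy",d)
H={"nut":111,"collar":83,"eye":24,"cap":137,"fork":83,"jig":83}
for q in H:
    for r in ctrl.place_of("wrist",q)[:2]:
        o,v=wray(T,r["uv"]); u=r["uv"]; print(q,np.round(u,1),round(r["conf"],2),np.round(o+v*(H[q]-o[2])/v[2],1), np.round(o+v*d[int(np.clip(u[1],0,399)),int(np.clip(u[0],0,639))],1))
E
```

```text
2.0333 [469.1  42.3 231.4] [-0.16   0.193  1.652  0.     1.296  0.289]
[[ 4.34000e-01  9.01000e-01  0.00000e+00  4.69110e+02]
 [ 9.01000e-01 -4.34000e-01  0.00000e+00  4.23080e+01]
 [ 0.00000e+00  0.00000e+00 -1.00000e+00  2.31413e+02]
 [ 0.00000e+00  0.00000e+00  0.00000e+00  1.00000e+00]]
nut [326.9 197.4] 0.64 [475.   39.1 111. ] [475.4  40.  114.6]
nut [325.5 122.4] 0.37 [503.9 103.4 111. ] [504.4 102.9  82.9]
collar [324.7 195.3] 0.58 [471.3  35.   83. ] [475.3  45.3 124.5]
eye [324.8 181.1] 0.94 [473.9  37.2  24. ] [479.1  51.8  96.5]
cap [327.7 209.2] 0.69 [473.4  35.7 137. ] [473.4  35.8 137.2]
fork [326.1 193.6] 0.82 [473.5  36.   83. ] [477.   45.7 122.2]
jig [324.7 121.3] 0.91 [504.2 104.2  83. ] [504.2 104.2  81.1]
jig [394.9 342.5] 0.44 [ 468.8 -178.9   83. ] [ 461.6 -247.4   13.6]
```

View pics/w1.png

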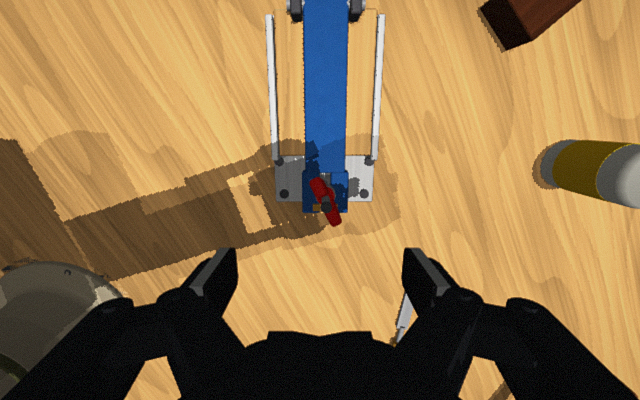

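The wrist view shows the strap running straight up the picture, so the tool is aligned with the jig. The red paddle is slanted, from about (317,180) to (337,222). I'll fit its axis from red pixels plus depth.

Run:
```python
from h import *
T=np.load("T.npy"); d=np.load("w1d.npy"); p=cv2.imread("pics/w1.png")[:,:,::-1].astype(int)
def pts(m,zlo,zhi):
    v,u=np.nonzero(m); P=[]
    for a,b in zip(u,v):
        if d[b,a]>0:
            o,r=wray(T,(a,b)); q=o+r*d[b,a]
            if zlo<q[2]<zhi:P.append(q)
    return np.array(P)
m=(p[...,0]>90)&(p[...,1]<50)&(p[...,2]<60); m[:150]=0;m[250:]=0;m[:,:280]=0;m[:,380:]=0
P=pts(m,85,140); print(len(P),np.percentile(P[:,2],[1,25,50,75,99]))
top=P[P[:,2]>118]; print(len(top),top[:,2].max()); 
r=cv2.minAreaRect(top[:,:2].astype(np.float32)); print(r)
c=np.linalg.eigh(np.cov(top[:,:2].T)); a=c[1][:,1]; print("axis deg",np.degrees(np.arctan2(a[1],a[0])),"mean",top.mean(0))
m=(p[...,2]>90)&(p[...,0]<70); m[:,:290]=0;m[:,365:]=0;m[225:]=0
S=pts(m,76,88); r=cv2.minAreaRect(S[:,:2].astype(np.float32)); print("strap",r, np.median(S[:,2]))
print("strap corners",cv2.boxPoints(r))
```

```text
409 [ 95.35266367 120.5257129  122.16379076 123.62626449 125.32741385]
341 125.48972229005747
((472.2806701660156, 37.639854431152344), (11.276633262634277, 50.65169906616211), 1.415097713470459)
axis deg 90.96239444104795 mean [472.68315528  41.02539    122.57059079]Traceback (most recent call last):
  File "<stdin>", line 16, in <module>
  File "<stdin>", line 7, in pts
  File "h.py", line 15, in wray
    c=ctrl.calibration("wrist"); M=T@np.array(c["mount"])
ValueError: time passes only in moves, steps and waits
```

Request:
{"method": "send_rows", "body": {"targets": [{"offset": [0.47, -0.74, -2], "spin": 0.12}, {"offset": [0.47, -0.74, -4], "spin": 0.24}, {"offset": [0.47, -0.74, -6], "spin": 0.36}, {"offset": [0.47, -0.74, -8], "spin": 0.46}, {"offset": [0.47, -0.74, -8], "spin": 0.46}], "grip": 0.7}}

```text
time_s: 2.8
eef_pos: [471.0, 37.8, 148.5]
ee_rot: [-0.002, 0.7, 0.714, -0.002]
force: [-1.4, -0.7, -0.9]
grip_width: 0.699
grip_force: 0.0
```

Run:
```python
from h import *
s=ctrl.sense();print(np.round(s["eef_pos"],1),np.round(s["force"],2),s["grip_width"])
T=wristT(); p,d=ctrl.capture("wrist"); save("w2",p)
for n,P in(("axis top",[473,36.7,138]),("fork",[473,36.7,83]),("wing1",[473-.3,36.7+23,125]),("wing2",[473+.3,36.7-23,125])): print(n,np.round(wproj(T,P)))
for q in("nut","cap","fork"):
    for r in ctrl.place_of("wrist",q)[:2]:print(q,r)
```

```text
[471.   37.8 148.5] [-1.37 -0.68 -0.9 ] 0.6987499894068071
axis top [324. 248.]
fork [323. 217.]
wing1 [324. 205.]
wing2 [323. 271.]
nut {'uv': [320.6, 230.7], 'conf': 0.95}
cap {'uv': [323.8, 245.3], 'conf': 0.96}
cap {'uv': [359.4, 128.8], 'conf': 0.34}
fork {'uv': [320.3, 216.6], 'conf': 0.59}
```

View pics/w2.png

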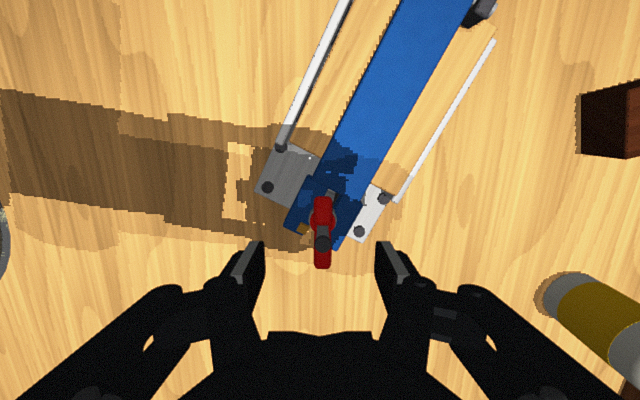

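The paddle now stands vertical in the picture at column 322, from row 195 to 268, midway between the pads at 263 and 376. I'll descend and grip it.

Request:
{"method": "send_rows", "body": {"targets": [{"offset": [-0.05, 0, -2], "spin": 0}, {"offset": [-0.05, 0, -4], "spin": 0}, {"offset": [-0.05, 0, -5], "spin": 0}, {"offset": [-0.05, 0, -5.5], "spin": 0}, {"offset": [-0.05, 0, -5.5], "spin": 0}, {"offset": [-0.05, 0, -5.5], "spin": 0}]}}

```text
time_s: 3.5
eef_pos: [473.1, 36.6, 97.2]
ee_rot: [0.001, 0.702, 0.713, 0.0]
force: [0.5, -0.9, -0.4]
grip_width: 0.694
grip_force: 0.0
```

Request:
{"method": "send_rows", "body": {"targets": [{"offset": [0, 0, 0], "spin": 0}, {"offset": [0, 0, 0], "spin": 0}, {"offset": [0, 0, 0], "spin": 0}, {"offset": [0, 0, 0], "spin": 0}, {"offset": [0, 0, 0], "spin": 0}, {"offset": [0, 0, 0], "spin": 0}, {"offset": [0, 0, 0], "spin": 0}, {"offset": [0, 0, 0], "spin": 0}], "grip": 0, "squeeze": 35}}

```text
time_s: 4.17
eef_pos: [472.8, 36.6, 96.7]
ee_rot: [0.0, 0.701, 0.713, 0.0]
force: [-0.6, 0.5, 5.9]
grip_width: 0.135
grip_force: 38.9
```

```bash
cat > s.py <<'E'
from h import *
s=ctrl.sense();T=wristT()
print(s["time_s"],np.round(s["eef_pos"],2),"F",np.round(s["force"],2),"M",np.round(s["wrist_torque"],3),"psi",round(np.arctan2(T[1,1],T[0,1]),3),"j",np.round(s["joints"],2),"w",s["grip_width"]*85,s["grip_force"])
f=s["force"];print("jig x,y force",f[0]*.42+f[1]*.907, -f[0]*.907+f[1]*.42)
E
python3 s.py
```

```text
4.1667 [472.79  36.62  96.71] F [-0.56  0.52  5.89] M [ 0.042  0.191 -0.016] psi 0.016 j [-0.17  0.36  1.82  0.    0.96 -0.19] w 11.506178599669877 38.92255444312468
jig x,y force 0.23870418972033763 0.7252130967194861
```

Gripped well at 11.5 mm. Turning anticlockwise while rising 1.27 mm/rad.

Request:
{"method": "send_rows", "body": {"targets": [{"offset": [0, 0, 0.015], "spin": 0.12}, {"offset": [0, 0, 0.03], "spin": 0.24}, {"offset": [0, 0, 0.045], "spin": 0.36}, {"offset": [0, 0, 0.06], "spin": 0.48}, {"offset": [0, 0, 0.075], "spin": 0.6}, {"offset": [0, 0, 0.09], "spin": 0.72}, {"offset": [0, 0, 0.105], "spin": 0.84}, {"offset": [0, 0, 0.12], "spin": 0.96}]}}

```text
time_s: 4.83
eef_pos: [472.7, 36.6, 97.9]
ee_rot: [0.0, 0.29, 0.957, 0.0]
force: [-1.0, 0.5, 6.4]
grip_width: 0.133
grip_force: 39.1
```

```bash
python3 s.py
```

```text
4.8333 [472.7   36.58  97.92] F [-1.05  0.52  6.43] M [-0.075  0.304 -0.087] psi 0.982 j [-0.17  0.36  1.82 -0.    0.96 -1.15] w 11.328796055756078 39.09371470101178
jig x,y force 0.035082085686917674 1.168488585565295
```

Request:
{"method": "send_rows", "body": {"targets": [{"offset": [0, 0, 0.015], "spin": 0.12}, {"offset": [0, 0, 0.03], "spin": 0.24}, {"offset": [0, 0, 0.045], "spin": 0.36}, {"offset": [0, 0, 0.06], "spin": 0.48}, {"offset": [0, 0, 0.075], "spin": 0.6}, {"offset": [0, 0, 0.09], "spin": 0.72}, {"offset": [0, 0, 0.105], "spin": 0.84}, {"offset": [0, 0, 0.12], "spin": 0.96}]}}

```text
time_s: 5.5
eef_pos: [472.7, 36.5, 99.2]
ee_rot: [0.0, -0.184, 0.983, -0.0]
force: [-1.2, -0.3, 6.5]
grip_width: 0.131
grip_force: 39.1
```

Request:
{"method": "send_rows", "body": {"targets": [{"offset": [-0.042, -0.091, 0], "spin": 0}, {"offset": [-0.063, -0.136, 0], "spin": 0}, {"offset": [-0.063, -0.136, 0], "spin": 0}]}}

```text
time_s: 5.75
eef_pos: [472.3, 35.6, 99.2]
ee_rot: [0.001, -0.182, 0.983, 0.0]
force: [0.2, 2.4, 6.3]
grip_width: 0.134
grip_force: 39.0
```

```bash
python3 s.py
```

```text
5.75 [472.28  35.61  99.17] F [0.23 2.41 6.29] M [ 0.669 -0.018  0.134] psi 1.936 j [-0.17  0.36  1.82  0.    0.97 -2.11] w 11.35277500581566 38.95513879135251
jig x,y force 2.283562190798496 0.809313851771255
```

It moved only 1.0 mm of the 1.5 mm commanded, against about 2.5 N, so it is blocked. I'll ease back and turn on.

Request:
{"method": "send_rows", "body": {"targets": [{"offset": [0.042, 0.091, 0], "spin": 0}, {"offset": [0.063, 0.136, 0], "spin": 0}, {"offset": [0.063, 0.136, 0.015], "spin": 0.12}, {"offset": [0.063, 0.136, 0.03], "spin": 0.24}, {"offset": [0.063, 0.136, 0.045], "spin": 0.36}, {"offset": [0.063, 0.136, 0.06], "spin": 0.48}, {"offset": [0.063, 0.136, 0.075], "spin": 0.6}, {"offset": [0.063, 0.136, 0.075], "spin": 0.6}]}}

```text
time_s: 6.42
eef_pos: [472.7, 36.4, 99.9]
ee_rot: [0.0, -0.467, 0.884, -0.0]
force: [-2.1, -1.0, 6.8]
grip_width: 0.134
grip_force: 39.1
```

Request:
{"method": "send_rows", "body": {"targets": [{"offset": [-0.042, -0.091, 0], "spin": 0}, {"offset": [-0.063, -0.136, 0], "spin": 0}, {"offset": [-0.063, -0.136, 0], "spin": 0}]}}

```text
time_s: 6.67
eef_pos: [472.3, 35.6, 99.9]
ee_rot: [0.001, -0.464, 0.886, -0.0]
force: [0.3, 2.6, 5.0]
grip_width: 0.129
grip_force: 39.0
```

```bash
python3 s.py
```

```text
6.6667 [472.34  35.59  99.93] F [0.32 2.58 4.96] M [ 0.678 -0.116  0.125] psi 2.536 j [-0.17  0.36  1.82  0.    0.97 -2.71] w 10.952221759147292 38.96840028319275
jig x,y force 2.4727118990654904 0.7880558294309459
```

Request:
{"method": "send_rows", "body": {"targets": [{"offset": [-0.025, -0.054, 0], "spin": 0}, {"offset": [-0.025, -0.054, 0], "spin": 0}, {"offset": [-0.025, -0.054, 0], "spin": 0}]}}

```text
time_s: 6.92
eef_pos: [472.2, 35.3, 99.9]
ee_rot: [0.001, -0.464, 0.886, 0.0]
force: [1.0, 4.2, 4.5]
grip_width: 0.134
grip_force: 38.9
```

```bash
python3 s.py
```

```text
6.9167 [472.18  35.27  99.92] F [0.96 4.15 4.49] M [ 0.925 -0.194  0.066] psi 2.536 j [-0.17  0.36  1.82  0.    0.97 -2.71] w 11.402065127856805 38.92621810664423
jig x,y force 4.169503683343388 0.8762176731263477
```

Request:
{"method": "send_rows", "body": {"targets": [{"offset": [0.042, 0.091, 0], "spin": 0}, {"offset": [0.075, 0.163, 0], "spin": 0}, {"offset": [0.075, 0.163, 0], "spin": 0}]}}

```text
time_s: 7.17
eef_pos: [472.7, 36.4, 99.9]
ee_rot: [0.0, -0.464, 0.886, -0.0]
force: [-0.9, 0.0, 5.6]
grip_width: 0.132
grip_force: 39.2
```

Request:
{"method": "send_rows", "body": {"targets": [{"offset": [0, 0, 0], "spin": 0}, {"offset": [0, 0, 0], "spin": 0}, {"offset": [0, 0, 0], "spin": 0}, {"offset": [0, 0, 0], "spin": 0}, {"offset": [0, 0, 0], "spin": 0}, {"offset": [0, 0, 0.8], "spin": 0}, {"offset": [0, 0, 1.6], "spin": 0}, {"offset": [0, 0, 3], "spin": 0}], "grip": 0.8}}

```text
time_s: 7.83
eef_pos: [472.0, 36.4, 129.8]
ee_rot: [-0.001, -0.464, 0.886, 0.0]
force: [-0.3, 0.3, 0.6]
grip_width: 0.801
grip_force: 0.0
```

Request:
{"method": "send_rows", "body": {"targets": [{"offset": [0, 0, 0], "spin": -0.12}, {"offset": [0, 0, 0], "spin": -0.24}, {"offset": [0, 0, 0], "spin": -0.36}, {"offset": [0, 0, 0], "spin": -0.48}, {"offset": [0, 0, 0], "spin": -0.6}, {"offset": [0, 0, 0], "spin": -0.72}, {"offset": [0, 0, 0], "spin": -0.84}, {"offset": [0, 0, 0], "spin": -0.96}]}}

```text
time_s: 8.5
eef_pos: [472.6, 36.3, 130.4]
ee_rot: [0.001, 0.0, 1.0, -0.0]
force: [-0.2, 0.3, -0.4]
grip_width: 0.795
grip_force: 0.0
```

Request:
{"method": "send_rows", "body": {"targets": [{"offset": [0, 0, 0], "spin": -0.12}, {"offset": [0, 0, 0], "spin": -0.24}, {"offset": [0, 0, 0], "spin": -0.36}, {"offset": [0, 0, 0], "spin": -0.48}, {"offset": [0, 0, 0], "spin": -0.6}, {"offset": [0, 0, 0], "spin": -0.72}, {"offset": [0, 0, 0], "spin": -0.84}, {"offset": [0, 0, 0], "spin": -0.96}]}}

```text
time_s: 9.17
eef_pos: [472.7, 36.4, 130.4]
ee_rot: [0.001, 0.462, 0.887, 0.0]
force: [0.4, -0.0, -0.0]
grip_width: 0.798
grip_force: 0.0
```

Request:
{"method": "send_rows", "body": {"targets": [{"offset": [0, 0, 0], "spin": -0.12}, {"offset": [0, 0, 0], "spin": -0.24}, {"offset": [0, 0, 0], "spin": -0.36}, {"offset": [0, 0, 0], "spin": -0.48}, {"offset": [0, 0, 0], "spin": -0.6}, {"offset": [0, 0, 0], "spin": -0.72}, {"offset": [0, 0, 0], "spin": -0.84}, {"offset": [0, 0, 0], "spin": -0.96}]}}

```text
time_s: 9.83
eef_pos: [472.7, 36.3, 130.4]
ee_rot: [0.0, 0.819, 0.573, 0.0]
force: [0.2, -0.5, -0.0]
grip_width: 0.8
grip_force: 0.0
```

Request:
{"method": "send_rows", "body": {"targets": [{"offset": [0, 0, 0], "spin": -0.12}, {"offset": [0, 0, 0], "spin": -0.24}, {"offset": [0, 0, 0], "spin": -0.26}, {"offset": [0, 0, 0], "spin": -0.26}]}}

```text
time_s: 10.17
eef_pos: [472.6, 36.4, 130.1]
ee_rot: [0.0, 0.885, 0.466, 0.0]
force: [0.0, -1.0, 0.7]
grip_width: 0.8
grip_force: 0.0
```

```bash
python3 s.py
python3 - <<'E'
from h import *
T=wristT(); p,d=ctrl.capture("wrist"); np.save("w3d.npy",d)
cv2.imwrite("pics/w3.png",cv2.resize(p[170:310,220:420,::-1],(800,560),interpolation=cv2.INTER_CUBIC))
E
```

```text
10.1667 [472.62  36.36 130.1 ] F [ 0.02 -0.98  0.68] M [-0.023  0.035  0.026] psi -0.602 j [-0.17  0.31  1.78  0.    1.04  0.43] w 67.97048625849632 0.0
jig x,y force -0.8788576755269082 -0.42490244136278377
```

View pics/w3.png

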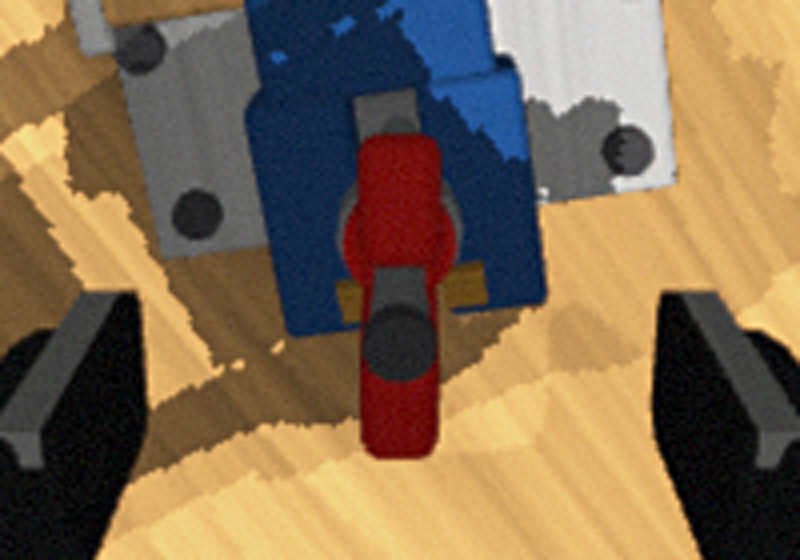

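The paddle is centred (column ~320 of the full picture) and in line with the tool, and both brass tabs show just in front of the collar at about (336,241) and (308,245). I'll read their height from depth and regrip.

Run:
```python
from h import *
d=np.load("w3d.npy"); c=ctrl.calibration("wrist"); T=wristT(); M=T@np.array(c["mount"])
def z(u,v): return (M@np.array([(u-c["cx"])/c["fx"]*d[v,u],(v-c["cy"])/c["fy"]*d[v,u],d[v,u],1]))[2]
for n,(a,b,e,f) in {"tabR":(331,237,340,245),"tabL":(305,241,309,250),"strapL":(290,200,302,235),"strapR":(345,225,354,243)}.items():
    Z=np.array([[z(u,v) for u in range(a,e)] for v in range(b,f)]); print(n,np.round(Z.mean(1),1))
```

```text
tabR [ 88.7  88.2 107.4  85.3  84.3  84.   83.7  83.3]
tabL [85.  86.6 86.6 85.6 85.  84.4 83.5 83.3 83.4]
strapL [81.8 82.2 82.3 81.9 82.2 82.3 82.3 82.2 82.2 82.2 82.2 81.9 82.4 82.
 82.  82.3 82.  82.3 82.5 82.  82.1 82.2 82.5 82.  82.3 82.3 82.2 82.3
 82.2 82.5 82.3 82.5 82.2 82.2 82. ]
strapR [ 82.4  82.6  82.1  82.4  82.4  82.2 103.3  81.8  82.2  82.4  82.6  82.5
  82.3  82.3  82.1  82.2  81.8  82.4]
```

Request:
{"method": "send_rows", "body": {"targets": [{"offset": [0, 0, -1], "spin": 0}, {"offset": [0, 0, -2], "spin": 0}, {"offset": [0, 0, -2.6], "spin": 0}, {"offset": [0, 0, -3], "spin": 0}, {"offset": [0, 0, -3], "spin": 0}]}}

```text
time_s: 10.63
eef_pos: [472.0, 36.4, 98.6]
ee_rot: [-0.001, 0.885, 0.465, -0.001]
force: [-0.7, 0.3, -0.2]
grip_width: 0.8
grip_force: 0.0
```

Request:
{"method": "send_rows", "body": {"targets": [{"offset": [0, 0, 0], "spin": 0}, {"offset": [0, 0, 0], "spin": 0}, {"offset": [0, 0, 0], "spin": 0}, {"offset": [0, 0, 0], "spin": 0}, {"offset": [0, 0, 0], "spin": 0}, {"offset": [0, 0, 0], "spin": 0}, {"offset": [0, 0, 0], "spin": 0}, {"offset": [0, 0, 0], "spin": 0}], "grip": 0, "squeeze": 30}}

```text
time_s: 11.3
eef_pos: [472.6, 36.3, 99.7]
ee_rot: [0.0, 0.885, 0.465, 0.0]
force: [-0.2, -0.3, 4.7]
grip_width: 0.134
grip_force: 31.9
```

```bash
python3 s.py
```

```text
11.3 [472.6   36.34  99.72] F [-0.15 -0.32  4.74] M [-0.049  0.066  0.033] psi -0.604 j [-0.17  0.36  1.81 -0.    0.97  0.43] w 11.388751359343022 31.891692850040272
jig x,y force -0.35052346253758415 0.005176648614637347
```

Depth puts the tab tops about 4.4 mm above the strap, and the collar is at 3.8 mm. I'll turn on by 0.96 rad to reach about 5.0 mm, then feel again.

Request:
{"method": "send_rows", "body": {"targets": [{"offset": [0, 0, 0.015], "spin": 0.12}, {"offset": [0, 0, 0.03], "spin": 0.24}, {"offset": [0, 0, 0.045], "spin": 0.36}, {"offset": [0, 0, 0.06], "spin": 0.48}, {"offset": [0, 0, 0.075], "spin": 0.6}, {"offset": [0, 0, 0.09], "spin": 0.72}, {"offset": [0, 0, 0.105], "spin": 0.84}, {"offset": [0, 0, 0.12], "spin": 0.96}]}}

```text
time_s: 11.97
eef_pos: [472.8, 36.3, 101.0]
ee_rot: [0.0, 0.568, 0.823, 0.0]
force: [0.5, -0.3, 2.7]
grip_width: 0.13
grip_force: 31.9
```

Request:
{"method": "send_rows", "body": {"targets": [{"offset": [0, 0, 0], "spin": 0}, {"offset": [-0.042, -0.091, 0], "spin": 0}, {"offset": [-0.063, -0.136, 0], "spin": 0}, {"offset": [-0.084, -0.182, 0], "spin": 0}, {"offset": [-0.084, -0.182, 0], "spin": 0}]}}

```text
time_s: 12.38
eef_pos: [472.1, 34.8, 100.9]
ee_rot: [0.0, 0.572, 0.821, 0.001]
force: [3.6, 3.5, 4.4]
grip_width: 0.131
grip_force: 32.3
```

```bash
python3 s.py
```

```text
12.3833 [472.06  34.78 100.93] F [3.56 3.52 4.41] M [ 0.935 -0.698  0.048] psi 0.354 j [-0.18  0.35  1.82  0.    0.97 -0.53] w 11.108695501730365 32.31445123208687
jig x,y force 4.685538152469754 -1.7491930844571895
```

The bolt moved 1.65 mm against about 4.7 N. The grip's own tilt stiffness blurs this, so I'll ease back and turn on by another 0.36 rad to about 5.45 mm, well short of the 6.4 mm stop. Then I'll let go and test by pushing with shut fingers.

Request:
{"method": "send_rows", "body": {"targets": [{"offset": [0.042, 0.091, 0], "spin": 0}, {"offset": [0.08, 0.17, 0], "spin": 0}, {"offset": [0.08, 0.17, 0.015], "spin": 0.12}, {"offset": [0.08, 0.17, 0.03], "spin": 0.24}, {"offset": [0.08, 0.17, 0.045], "spin": 0.36}, {"offset": [0.08, 0.17, 0.045], "spin": 0.36}, {"offset": [0.08, 0.17, 0.045], "spin": 0.36}]}}

```text
time_s: 12.97
eef_pos: [472.7, 36.0, 101.4]
ee_rot: [0.001, 0.415, 0.91, -0.0]
force: [2.1, 0.8, 5.9]
grip_width: 0.136
grip_force: 32.3
```

```bash
python3 s.py
```

```text
12.9667 [472.69  35.99 101.4 ] F [2.11 0.8  5.88] M [ 0.208 -0.404  0.136] psi 0.716 j [-0.17  0.36  1.81 -0.    0.97 -0.89] w 11.52817183292995 32.34406495059147
jig x,y force 1.6128140072594546 -1.5757133716552287
```

Request:
{"method": "send_rows", "body": {"targets": [{"offset": [0, 0, 0], "spin": 0}, {"offset": [0, 0, 0], "spin": 0}, {"offset": [0, 0, 0], "spin": 0}, {"offset": [0, 0, 0.5], "spin": 0}, {"offset": [0, 0, 1.5], "spin": 0}, {"offset": [0, 0, 3], "spin": 0}, {"offset": [0, 0, 5], "spin": 0}, {"offset": [0, 0, 5], "spin": 0}], "grip": 0.6}}

```text
time_s: 13.63
eef_pos: [473.9, 36.0, 155.0]
ee_rot: [0.003, 0.414, 0.91, 0.001]
force: [0.1, 0.3, -0.2]
grip_width: 0.601
grip_force: 0.0
```

```bash
python3 s.py
python3 - <<'E'
from h import *
p,d=ctrl.capture("wrist"); save("w4",p)
for q in("nut","cap","fork","eye"):print(q,ctrl.place_of("wrist",q)[:1])
T=wristT(); print(wproj(T,[473,36.7,138.0]))
cv2.imwrite("pics/w4.png",cv2.resize(p[150:330,200:440,::-1],(800,600),interpolation=cv2.INTER_CUBIC))
E
```

```text
13.6333 [473.9   36.03 154.96] F [ 0.1   0.26 -0.19] M [-0.018  0.02   0.012] psi 0.716 j [-0.17  0.28  1.75 -0.    1.1  -0.89] w 51.09825666594874 0.0
jig x,y force 0.2770623589992679 0.013754646008706517
nut [{'uv': [318.8, 225.1], 'conf': 0.97}]
cap [{'uv': [322.0, 237.8], 'conf': 0.58}]
fork [{'uv': [319.5, 212.1], 'conf': 0.72}]
eye [{'uv': [320.1, 191.9], 'conf': 0.6}]
[320.4503752  245.21246335]
```

View pics/w4.png

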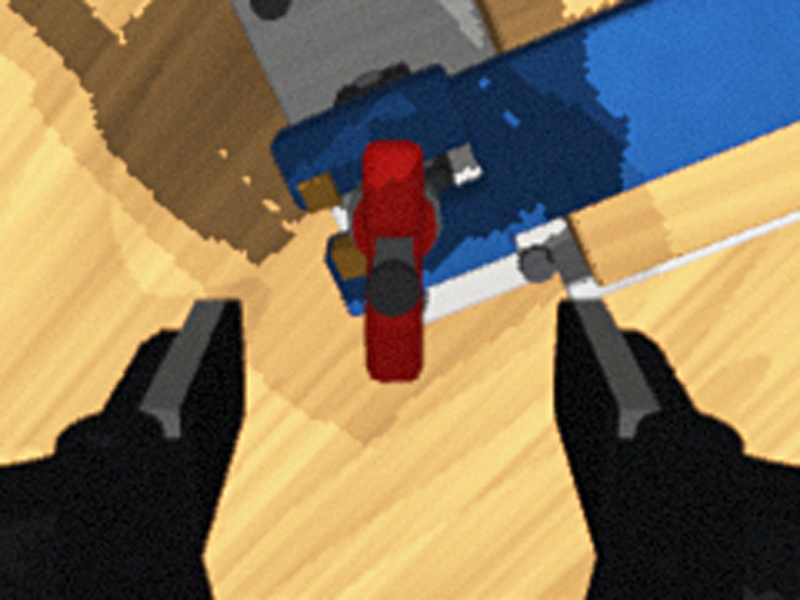

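The bolt stands in its slot, cap at (322,238) in the full picture, with the paddle facing the fingers squarely. I'll shut the fingers and come down on the jig's +x side of the nut.

Request:
{"method": "send_rows", "body": {"targets": [{"offset": [0.84, 1.8, 0], "spin": 0}, {"offset": [1.68, 3.63, 0], "spin": 0}, {"offset": [1.68, 3.63, 0], "spin": 0}, {"offset": [1.68, 3.63, -1], "spin": 0}, {"offset": [1.68, 3.63, -2], "spin": 0}, {"offset": [1.68, 3.63, -3], "spin": 0}, {"offset": [1.68, 3.63, -3.8], "spin": 0}, {"offset": [1.68, 3.63, -3.8], "spin": 0}], "grip": 0}}

```text
time_s: 14.55
eef_pos: [488.0, 72.2, 110.9]
ee_rot: [-0.002, 0.415, 0.91, -0.001]
force: [0.1, -0.4, 0.7]
grip_width: 0.005
grip_force: 0.0
```

Request:
{"method": "send_rows", "body": {"targets": [{"offset": [-0.21, -0.45, 0], "spin": 0}, {"offset": [-0.42, -0.91, 0], "spin": 0}, {"offset": [-0.59, -1.27, 0], "spin": 0}, {"offset": [-0.59, -1.27, 0], "spin": 0}]}}

```text
time_s: 14.88
eef_pos: [483.2, 59.1, 113.5]
ee_rot: [0.0, 0.415, 0.91, 0.0]
force: [-0.3, 0.1, 0.6]
grip_width: -0.002
grip_force: 0.0
```

```bash
python3 s.py
```

```text
14.8833 [483.18  59.06 113.53] F [-0.31  0.14  0.61] M [-0.001 -0.037 -0.004] psi 0.715 j [-0.12  0.36  1.76 -0.    1.01 -0.83] w -0.16954618510604946 0.0
jig x,y force 0.0014118589421381333 0.3403275732655109
```

Request:
{"method": "send_rows", "body": {"targets": [{"offset": [-0.084, -0.181, 0], "spin": 0}, {"offset": [-0.168, -0.363, 0], "spin": 0}, {"offset": [-0.252, -0.544, 0], "spin": 0}, {"offset": [-0.252, -0.544, 0], "spin": 0}]}}

```text
time_s: 15.22
eef_pos: [480.7, 54.2, 113.2]
ee_rot: [0.0, 0.415, 0.91, -0.0]
force: [-0.4, 0.7, 0.6]
grip_width: -0.004
grip_force: 0.0
```

```bash
python3 s.py
```

```text
15.2167 [480.68  54.19 113.15] F [-0.36  0.75  0.57] M [ 0.009 -0.007 -0.014] psi 0.716 j [-0.13  0.36  1.77 -0.    1.01 -0.85] w -0.3388069590423008 0.0
jig x,y force 0.5274152614231007 0.6392192648277466
```

Request:
{"method": "send_rows", "body": {"targets": [{"offset": [-0.042, -0.091, 0], "spin": 0}, {"offset": [-0.084, -0.181, 0], "spin": 0}, {"offset": [-0.084, -0.181, 0], "spin": 0}]}}

```text
time_s: 15.47
eef_pos: [479.9, 52.5, 113.1]
ee_rot: [-0.0, 0.415, 0.91, -0.0]
force: [0.1, 0.2, -0.7]
grip_width: 0.003
grip_force: 0.0
```

```bash
python3 s.py
```

```text
15.4667 [479.85  52.52 113.06] F [ 0.13  0.19 -0.72] M [ 0.02   0.01  -0.001] psi 0.716 j [-0.13  0.36  1.78 -0.    1.01 -0.85] w 0.24065942611457075 0.0
jig x,y force 0.2242525099359995 -0.03795303727888956
```

Request:
{"method": "send_rows", "body": {"targets": [{"offset": [-0.042, -0.091, 0], "spin": 0}, {"offset": [-0.084, -0.181, 0], "spin": 0}, {"offset": [-0.084, -0.181, 0], "spin": 0}]}}

```text
time_s: 15.72
eef_pos: [479.0, 50.7, 113.1]
ee_rot: [-0.0, 0.415, 0.91, -0.0]
force: [0.2, -0.0, 0.4]
grip_width: 0.001
grip_force: 0.0
```

Request:
{"method": "send_rows", "body": {"targets": [{"offset": [-0.042, -0.091, 0], "spin": 0}, {"offset": [-0.084, -0.181, 0], "spin": 0}, {"offset": [-0.084, -0.181, 0], "spin": 0}]}}

```text
time_s: 15.97
eef_pos: [478.2, 48.8, 113.1]
ee_rot: [-0.0, 0.415, 0.91, -0.0]
force: [-0.1, -0.3, 0.1]
grip_width: 0.001
grip_force: 0.0
```

```bash
python3 s.py
```

```text
15.9667 [478.16  48.84 113.09] F [-0.14 -0.32  0.15] M [-0.007  0.004  0.062] psi 0.716 j [-0.14  0.35  1.78 -0.    1.01 -0.86] w 0.045253677970478405 0.0
jig x,y force -0.34450599396634857 -0.007721339664300386
```

Run:
```python
from h import *
p,d=ctrl.capture("wrist")
cv2.imwrite("pics/w5.png",cv2.resize(p[150:360,180:460,::-1],(800,600),interpolation=cv2.INTER_CUBIC))
```

```text
(no output)
```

View pics/w5.png

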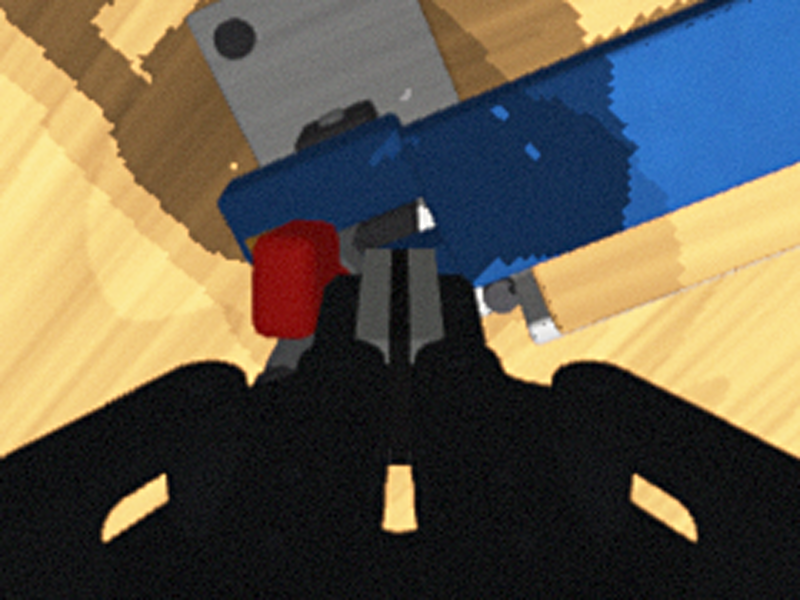

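The bolt leans outward freely: the nut, at about (295,280) in the crop, has moved past the tabs at almost zero force. I'll keep pushing gently to -x.

Request:
{"method": "send_rows", "body": {"targets": [{"offset": [-0.13, -0.27, 0], "spin": 0}, {"offset": [-0.25, -0.54, 0], "spin": 0}, {"offset": [-0.38, -0.82, 0], "spin": 0}, {"offset": [-0.5, -1.09, -0.1], "spin": 0}, {"offset": [-0.63, -1.36, -0.2], "spin": 0}, {"offset": [-0.76, -1.63, -0.3], "spin": 0}, {"offset": [-0.88, -1.9, -0.4], "spin": 0}, {"offset": [-0.88, -1.9, -0.4], "spin": 0}]}}

```text
time_s: 16.68
eef_pos: [469.1, 29.6, 108.9]
ee_rot: [-0.0, 0.415, 0.91, -0.0]
force: [0.7, 0.4, -0.4]
grip_width: 0.002
grip_force: 0.0
```

Request:
{"method": "send_rows", "body": {"targets": [{"offset": [-0.13, -0.27, -0.1], "spin": 0}, {"offset": [-0.25, -0.54, -0.2], "spin": 0}, {"offset": [-0.38, -0.82, -0.3], "spin": 0}, {"offset": [-0.5, -1.09, -0.4], "spin": 0}, {"offset": [-0.63, -1.36, -0.5], "spin": 0}, {"offset": [-0.76, -1.63, -0.6], "spin": 0}, {"offset": [-0.88, -1.9, -0.7], "spin": 0}, {"offset": [-0.88, -1.9, -0.7], "spin": 0}]}}

```text
time_s: 17.35
eef_pos: [460.4, 10.6, 101.9]
ee_rot: [-0.0, 0.415, 0.91, -0.0]
force: [-1.0, 0.7, -0.2]
grip_width: 0.001
grip_force: 0.0
```

```bash
python3 s.py
python3 - <<'E'
from h import *
p,d=ctrl.capture("wrist"); cv2.imwrite("pics/w6.png",p[:,:,::-1])
for q in("nut","cap"):print(q,ctrl.place_of("wrist",q)[:1])
E
```

```text
17.35 [460.35  10.57 101.89] F [-0.96  0.65 -0.16] M [-0.04  -0.001  0.021] psi 0.716 j [-0.23  0.33  1.85 -0.    0.96 -0.95] w 0.08666905733953678 0.0
jig x,y force 0.18895966106173562 1.144700453062328
nut [{'uv': [256.4, 259.4], 'conf': 0.82}]
cap [{'uv': [231.5, 279.5], 'conf': 0.96}]
```

View pics/w6.png

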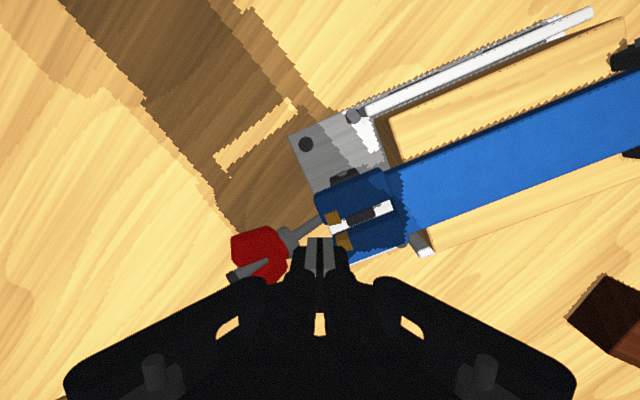

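The bolt has fallen outward, with the cap at (231,279) and the slot empty. I'll lift clear and verify.

Request:
{"method": "send_rows", "body": {"targets": [{"offset": [0, 0, 2], "spin": 0}, {"offset": [0, 0, 4.5], "spin": 0}, {"offset": [0, 0, 7.5], "spin": 0}, {"offset": [0, 0, 10.5], "spin": 0}, {"offset": [0, 0, 13], "spin": 0}, {"offset": [0, 0, 14], "spin": 0}, {"offset": [0, 0, 14], "spin": 0}, {"offset": [0, 0, 14], "spin": 0}]}}

```text
time_s: 18.17
eef_pos: [460.5, 11.1, 241.8]
ee_rot: [0.0, 0.414, 0.91, 0.0]
force: [0.2, 0.0, -0.5]
grip_width: 0.0
grip_force: 0.0
```

```bash
python3 s.py
python3 - <<'E'
from h import *
T=wristT(); p,d=ctrl.capture("wrist"); cv2.imwrite("pics/w7.png",p[:,:,::-1])
c=ctrl.calibration("wrist"); M=T@np.array(c["mount"])
for q in("nut","cap","eye","collar"):
    for r in ctrl.place_of("wrist",q)[:1]:
        u,v=np.round(r["uv"]).astype(int); z=d[v,u]; P=M@np.array([(u-c["cx"])/c["fx"]*z,(v-c["cy"])/c["fy"]*z,z,1]); print(q,u,v,r["conf"],np.round(P[:3],1))
E=np.array([473,36.7,24]);X=np.array([.42,.907,0])
for L,n in((113,"cap"),(92.4,"nut")): print(n,"expected",E-X*L*np.sin(1.25)+[0,0,L*np.cos(1.25)])
E
```

```text
18.1667 [460.55  11.1  241.78] F [ 0.17  0.03 -0.51] M [-0.058 -0.015  0.02 ] psi 0.716 j [-0.23  0.16  1.66  0.    1.32 -0.95] w 0.030373412092600183 0.0
jig x,y force 0.09702417292843997 -0.14177727042481064
nut 275 199 0.74 [433.3 -39.4  55.9]
cap 261 207 0.84 [426.4 -56.1  62.9]
eye 341 169 0.8 [464.8  42.9  82. ]
collar 296 191 0.56 [446.6 -15.8  52.1]
cap expected [427.96118997 -60.56238262  59.63142695]
nut expected [436.17180489 -42.8313642   53.13578629]
```

View pics/w7.png

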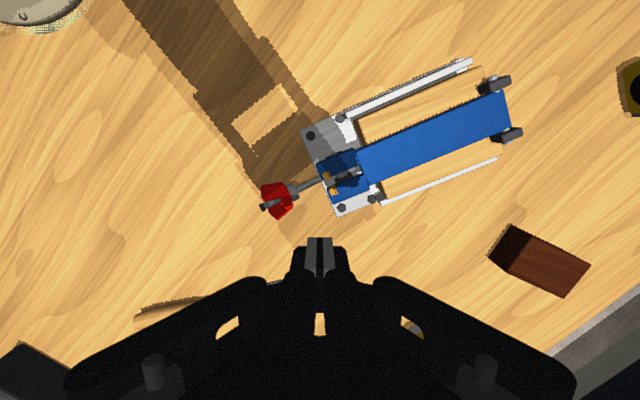

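The bolt lies on its rest: the cap at (261,207) measures within about 6 mm of where 1.25 rad would put it. The nut is on the bolt and the robot is clear, so I'll hand in.

```bash
python3 -c "
from rig import ctrl
print(ctrl.finish_job())"
```

```text
the job is handed in; nothing more can be done
None
```

I backed the nut off by about 5.4 of its 6.4 mm travel, clear of the tabs and short of the stop, and the bolt now lies over on its rest; I touched nothing else and handed the job in at about 18 s, with no verdict reported back.

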